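# Load the tube mixer and hold its run plunger

## Task

Move the two purple-capped tubes from the blue rack into the two holes of the bench mixer's metal tube block, one in each and fully down, and let go of them. Only then press the mixer's yellow spring plunger with the gripper until the pointer stands in the green band (past green, in the red, the mixer trips, so never push it that far), keep it there for three seconds without a break, and finish while still holding it in the green. Leave the other tubes and everything else on the bench where they are.

Things in the scene. Friction and masses are not known exactly. Their poses are not given: they have to be found in the camera images.
- purple_1: capped blood sample tube, 104 mm tall, standing upright; body 13 mm diameter with a rounded foot, purple cap 17 mm diameter from 86 to 104 mm above the foot; 12 g or so. Origin at the centre of its foot, z along the tube towards the cap. It starts in a hole of the blue rack (any of the four).
- purple_2: capped blood sample tube, 104 mm tall, standing upright; body 13 mm diameter with a rounded foot, purple cap 17 mm diameter from 86 to 104 mm above the foot; 12 g or so. Origin at the centre of its foot, z along the tube towards the cap. It starts in a hole of the blue rack (any of the four).
- green_tube: capped blood sample tube, 104 mm tall, standing upright; body 13 mm diameter with a rounded foot, green cap 17 mm diameter from 86 to 104 mm above the foot; 12 g or so. Origin at the centre of its foot, z along the tube towards the cap. It starts in a hole of the blue rack (any of the four). Not to be moved.
- orange_tube: capped blood sample tube, 104 mm tall, standing upright; body 13 mm diameter with a rounded foot, orange cap 17 mm diameter from 86 to 104 mm above the foot; 12 g or so. Origin at the centre of its foot, z along the tube towards the cap. It starts in a hole of the blue rack (any of the four). Not to be moved.
- rack: fixed blue plastic rack block, 56 x 176 x 55 mm (x, y, z), origin under its centre, z up. Four holes of 16 mm diameter in one row along its own y at y = +63, +21, -21, -63 mm (x = 0); the hole floor is 10 mm above the rack's underside, so tubes stand 59 mm out of it.
- mixer: fixed white bench tube mixer, 110 x 220 mm (x, y), housing top 35 mm high, origin under its centre, z up, front towards its -x. On it an aluminium tube block (50 x 94 mm, top 85 mm high, centred at y = +52 mm) with two holes, and a grey tower (52 x 60 mm, top 83 mm high, centred at y = -66 mm) with the yellow plunger. On the tower's front face a black pointer bar moves down with the plunger over a scale: white at the top, green, then red, 8 mm high each.
- pocket_left (a point): centre of the mouth of the tube block's left hole (mixer's +y side), at the block's top face, 85 mm above the bench; 17 mm diameter, straight down, 46 mm deep with a flat floor, 2 mm chamfer at the mouth. Axes as the mixer's, the other hole lies 44 mm along its -y. A seated tube's foot is 46 mm below this point.
- pocket_right (a point): the same for the right hole, 44 mm along the mixer's -y from the left one.
- cap_top (a point): centre of the flat top of the plunger's yellow mushroom cap (44 mm diameter, 12 mm thick), moving straight down with the plunger; 121 mm above the bench when released.
- run_plunger (a joint): travel of the plunger in m: 0 released (up), growing straight downward to 0.024 at the bottom stop. It springs back: about 2.2 N to start it, 0.35 N more per mm, about 6.5 N in the middle of the green band, 10.6 N at the bottom. The pointer is in white from 0 to 0.008, in green from 0.008 to 0.016, in red beyond.
- orange_cup: specimen cup with orange screw cap, 44 mm diameter, 53 mm tall, origin under its centre; bystander.
- blue_cup: specimen cup with blue screw cap, 44 mm diameter, 53 mm tall, origin under its centre; bystander.
- opener: orange waisted tube opener, 35 mm diameter, 70 mm tall, origin under its centre; bystander.

How it is judged:
On the way, in this order (a step that is already met when the one before it is completed fails the run):
1. both purple-capped tubes stand fully down in the two holes of the tube block, let go (((horizontal distance between purple_1 and pocket_left below 0.006 m and z of purple_1 in the frame of pocket_left below -0.04 m) or (horizontal distance between purple_1 and pocket_right below 0.006 m and z of purple_1 in the frame of pocket_right below -0.04 m)) and angle between each of purple_1, purple_2's own z axis and vertical below 0.15 rad and ((horizontal distance between purple_2 and pocket_left below 0.006 m and z of purple_2 in the frame of pocket_left below -0.04 m) or (horizontal distance between purple_2 and pocket_right below 0.006 m and z of purple_2 in the frame of pocket_right below -0.04 m)) and contact force between the fingers and purple_1 below 0.3 N and contact force between the fingers and purple_2 below 0.3 N), for 0.2 s.
2. the gripper holds the plunger with the pointer in the green band for 2.5 s on end (value of joint run_plunger between 0.008 and 0.016 m and contact force between the fingers and run_plunger above 3 N and ((horizontal distance between purple_1 and pocket_left below 0.006 m and z of purple_1 in the frame of pocket_left below -0.04 m) or (horizontal distance between purple_1 and pocket_right below 0.006 m and z of purple_1 in the frame of pocket_right below -0.04 m)) and angle between each of purple_1, purple_2's own z axis and vertical below 0.15 rad and ((horizontal distance between purple_2 and pocket_left below 0.006 m and z of purple_2 in the frame of pocket_left below -0.04 m) or (horizontal distance between purple_2 and pocket_right below 0.006 m and z of purple_2 in the frame of pocket_right below -0.04 m))), for 2.5 s.
At the end, for the whole second after the job is handed in: One purple-capped tube in each block hole, foot 40 mm or more down, within 6 mm of centre, tilt under 0.15 rad, not gripped; fingers press the yellow cap with over 3 N, plunger still at 8 to 16 mm travel; other tubes, cups and opener within 30 mm of their starts (all of step 2 and contact force between the fingers and purple_1 below 0.3 N and contact force between the fingers and purple_2 below 0.3 N and velocity of joint run_plunger between -0.01 and 0.01 m/s and distance of each of green_tube, orange_tube, orange_cup, blue_cup, opener from where it was at the start of the episode below 0.03 m); the arm keeps its last pose, push and grip.
It fails at once if the plunger is pushed well into the red (beyond 18 mm) (value of joint run_plunger above 0.018 m).
It fails at once if the plunger is pressed (beyond 5 mm) before both purple-capped tubes are in the block (value of joint run_plunger above 0.005 m and not (((horizontal distance between purple_1 and pocket_left below 0.006 m and z of purple_1 in the frame of pocket_left below -0.04 m) or (horizontal distance between purple_1 and pocket_right below 0.006 m and z of purple_1 in the frame of pocket_right below -0.04 m)) and angle between each of purple_1, purple_2's own z axis and vertical below 0.15 rad and ((horizontal distance between purple_2 and pocket_left below 0.006 m and z of purple_2 in the frame of pocket_left below -0.04 m) or (horizontal distance between purple_2 and pocket_right below 0.006 m and z of purple_2 in the frame of pocket_right below -0.04 m)))).
It fails at once if another tube, a cup or the opener is moved by more than 30 mm (distance of any of green_tube, orange_tube, orange_cup, blue_cup, opener from where it was at the start of the episode above 0.03 m).
It also fails if it takes over 72 s, if anything falls off the work surface, if the arm or the gripper's body presses on something with over 40 N, if the wrist force passes 120 N, or if a joint passes its speed limit or range.

## Robot

A 6-joint arm with a two-finger parallel gripper is mounted at the origin on a cart in front of the work surface, level with it; the furniture and walls round the work are solid. World frame = base frame: x ahead of the robot, y to its left, z up, the work surface at z = 0. Lengths are in m, angles in rad, forces in N, time in s.
With the tool pointing down it reaches from about 0.4 to 0.925 m from the base axis. Payload 3.4 kg.
Tool frame: the origin (TCP) lies on the front face of the gripper's body, between the roots of the fingers; the fingertips stand 73 mm ahead of it and the grasp point (between the pads) lies 54 mm ahead of it; z points along the fingers, y is the line along which they close (so a half turn about z gives the same grasp; the last joint's range is limited). The gripper opens to 85 mm and grips with 20 to 120 N. Pads are 22 mm wide; open, the fingers measure 114 mm over their backs; the gripper's body (76 mm by 85 mm) begins 54 mm behind the grasp point. The pads swing forward as they close: fully open they stand 13 mm farther back than shut.
Start: joints at [1.095, 0.307, 1.506, -0, 1.328, -0.073], TCP at [0.225, 0.529, 0.304] pointing down, gripper open.
Joint ranges: [-3.12, 3.12], [-1.05, 2.28], [0.14, 2.33], [-1.42, 4.57], [0.1, 2.73], [-2.68, 2.68]. Speed limits (rad/s): [2.57, 2.57, 3.14, 3.14, 3.14, 3.14].

## Interface

Orientations are given as a unit quaternion [x, y, z, w].
In Python, from workcell import sense, grab_frame, close_job gives the robot as it stands.
- The arm moves only by the tool arm_command, never from a script. Its argument "deltas" is a list of rows, each an object with "claw": the finger opening in cm, from 0 to 8.54; "xyz": the shift along the tool's x, y, z in cm, a list of three; "yaw": the turn about the tool's z in rad. In form: [{"claw": claw, "xyz": [tx, ty, tz], "yaw": yaw}, ...]. A call has 1 to 20 rows; each row shifts and turns the commanded pose from where the row before left it, along the tool's axes as they then stand; what a row does not reach is not made up. A row lasts 1/10 s, in which the tool goes at most 50 mm and 8.59 degrees, less where a joint would pass 70% of its speed; a pose out of reach is approached as far as the arm can. A call is refused whole if a number of a shift passes 5 or a number of a turn 0.15, either way. A call with a gripper value outside its range is refused whole. The fingers move at their own pace and stop on an object; "force" is the grip in N (left out, the last holds). Time passes only in rows, so rows that do not move let the fingers close. It gives the time, the measured TCP pose, the force, the opening and the grip force at its end, in the units of the state.
- sense(): the state, without advancing time (a new reading comes with each control period).
- grab_frame(name): name is "scene" or "side" or "wrist"; returns a dict with "img" (480x640x3 uint8, red, green, blue), "z_map" (480x640 float32, m along the optical axis (not along the pixel's ray), 0 where there is no reading), "intrinsics" (3x3 intrinsics, pixels), "dist_coeffs" ([k1, k2, p1, p2, k3] as OpenCV has them; the pictures are not rectified), "R" (3x3) and "t" (3): a world point X has camera coordinates R X + t; the wrist camera has in their place "tool_from_camera" (4x4, takes a point from camera to tool coordinates, whose origin is the TCP and whose axes are the flange's). Camera axes: x right, y down, z forward; pixel columns grow to the right and rows downward; lengths in m; the calibration is good to about 2 mm. A picture is of the moment at which its call begins: read the wrist's pose just before it.
- close_job(): hands the job in; it is judged then, once.
The state is a dict: "time_s": time; "joint_pos": joint angles; "qvel": joint speeds; "joint_torque": joint torques, N m; "position": TCP position; "eef_rot": TCP orientation; "contact_force": force on the tool from outside, world axes, zero at the start; "wrist_torque": the same for the moment, N m; "finger_gap": opening from 0.0 (shut) to 1.0 (fully open); "finger_force": force on a finger pad.
Only numpy, scipy, OpenCV 4.12 (cv2) and the standard library are available. Lean on these libraries where they do the work, as an engineer would, in place of code of your own. Each camera call takes 0.05 s, during which the arm holds its last target. There are 200 camera calls.

## Working session

There is one attempt and no reset: what is moved stays moved. The work goes in short steps, Python scripts to look and compute and a tool call to move; the robot and the scene stay as the last step left them, time stands still between calls to the robot, and variables do not carry over. Pictures are saved under pics/ and viewed, at most 10 in all, crops included, and the job is handed in when it is done.

Besides the shell and the picture viewer there is one more tool, called as name(argument=value, ...) on one line, values as JSON. arm_command: Moves the arm, as the interface text tells. Its arguments: {"type":"object","properties":{"deltas":{"type":"array","items":{"type":"object","properties":{"claw":{"type":"number"},"xyz":{"type":"array","items":{"type":"number"}},"yaw":{"type":"number"}}}},"force":{"type":"number"}},"required":["deltas"]}

```bash
mkdir -p pics
python3 - <<'E'
from workcell import sense, grab_frame
import cv2,pickle
s=sense();print({k:s[k] for k in('time_s','position','eef_rot','finger_gap','contact_force')})
fs={n:grab_frame(n) for n in('scene','side')}
pickle.dump(fs,open('f0.pkl','wb'))
for n in fs:
  f=fs[n];cv2.imwrite(f'pics/{n}0.png',f['img'][:,:,::-1]);print(n,f['intrinsics'],f['dist_coeffs'],f['R'],f['t'])
E
```

```text
{'time_s': 0.0, 'position': array([0.22517055, 0.5284908 , 0.30298746]), 'eef_rot': array([ 2.00025328e-01,  9.79790217e-01, -9.66051855e-04, -2.57456256e-04]), 'finger_gap': 1.0021855088698854, 'contact_force': array([ 0.37321776,  0.22551948, -0.32799426])}
scene [[455.6779897    0.         330.87851438]
 [  0.         455.6779897  238.86233457]
 [  0.           0.           1.        ]] [-0.09611271  0.          0.          0.          0.        ] [[-0.90768379 -0.41954232  0.00971506]
 [-0.17971262  0.36768161 -0.91242184]
 [ 0.37922752 -0.82993643 -0.40913568]] [0.4711514  0.21332088 1.11783913]
side [[550.35021013   0.         320.70277277]
 [  0.         550.35021013 239.68305889]
 [  0.           0.           1.        ]] [0.02340094 0.         0.         0.         0.        ] [[ 0.95740669 -0.28841409 -0.01377448]
 [-0.19800338 -0.62106565 -0.7583351 ]
 [ 0.21015967  0.7287625  -0.65171937]] [-0.57583843  0.16189131  1.62084378]
```

View pics/scene0.png

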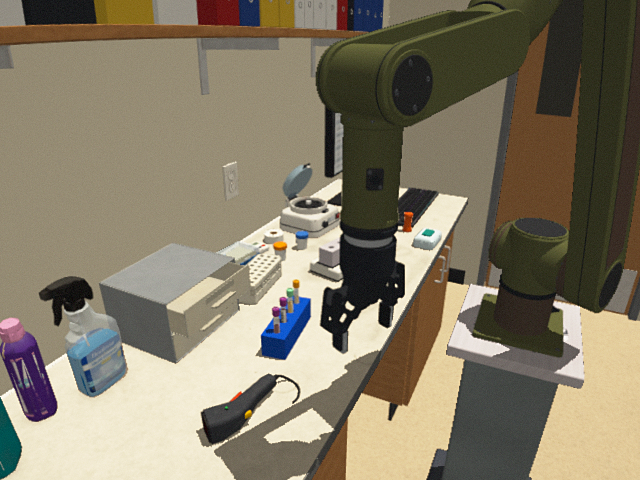

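View pics/side0.png

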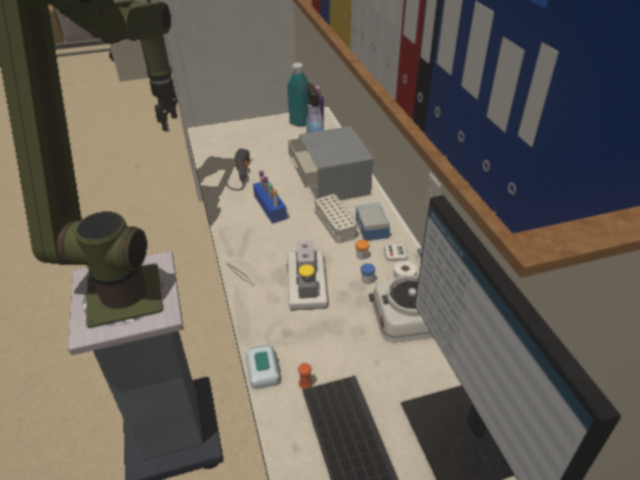

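The scene view shows the rack near (285,327). Its caps are purple at (276,312) and (283,301), green at (290,293) and orange at (296,284). The side view shows the mixer at (307,278) with its yellow cap at (307,271) and block at (306,250). Next I'll cast rays to get positions.

```bash
cat > h.py <<'E'
import numpy as np, cv2
def plane(f,uv,z,R=None,t=None):
    R=f['R'] if R is None else R; t=f['t'] if t is None else t
    n=cv2.undistortPoints(np.float64(uv).reshape(-1,1,2),f['intrinsics'],np.float64(f['dist_coeffs'])).reshape(-1,2)
    d=np.c_[n,np.ones(len(n))]@R          # R^T d
    c=-R.T@t
    return c+d*((z-c[2])/d[:,2])[:,None]
def blobs(img,lo,hi,amin=8,box=None):
    m=cv2.inRange(cv2.cvtColor(img,cv2.COLOR_RGB2HSV),np.array(lo),np.array(hi))
    if box is not None:
        k=np.zeros_like(m);x0,y0,x1,y1=box;k[y0:y1,x0:x1]=1;m=m*k
    n,l,st,c=cv2.connectedComponentsWithStats(m)
    return [(c[i].round(1),st[i].tolist()) for i in range(1,n) if st[i,4]>=amin]
E
python3 - <<'E'
from h import *;import pickle
fs=pickle.load(open('f0.pkl','rb'))
C={'purple':((130,60,40),(165,255,255)),'green':((40,70,50),(85,255,255)),'orange':((8,130,100),(20,255,255)),'yellow':((22,120,100),(35,255,255)),'blue':((108,150,60),(125,255,255))}
B={'scene':(240,220,320,370),'side':(240,160,390,320)}
for n in fs:
  for c,(lo,hi) in C.items():
    for b in blobs(fs[n]['img'],lo,hi,8,B[n]):
      z={'yellow':.121,'blue':.04}.get(c,.107)
      print(n,c,b,plane(fs[n],b[0],z).round(3))
f=fs['side'];crop=cv2.resize(f['img'][150:320,230:390,::-1],None,fx=3.5,fy=3.5,interpolation=cv2.INTER_CUBIC);cv2.imwrite('pics/sc.png',crop)
E
```

```text
scene purple (array([282.9, 301.4]), [280, 297, 7, 10, 58]) [[0.496 0.306 0.107]]
scene purple (array([275.6, 311.2]), [272, 307, 8, 10, 57]) [[0.49  0.347 0.107]]
scene green (array([289.5, 292.6]), [287, 289, 6, 8, 42]) [[0.502 0.266 0.107]]
scene orange (array([279.7, 245.5]), [273, 241, 14, 10, 103]) [[0.653 0.055 0.107]]
scene orange (array([295.5, 283.5]), [293, 280, 6, 8, 45]) [[0.51  0.223 0.107]]
scene orange (array([289.5, 306.5]), [289, 302, 2, 10, 20]) [[0.473 0.317 0.107]]
scene blue (array([303.7, 236.8]), [300, 235, 8, 4, 11]) [[ 0.692 -0.161  0.04 ]]
scene blue (array([285.7, 331.1]), [261, 297, 49, 62, 1500]) [[0.484 0.32  0.04 ]]
side purple (array([265. , 179.5]), [264, 178, 3, 4, 12]) [[0.496 0.302 0.107]]
side orange (array([274. , 192.2]), [273, 191, 3, 4, 10]) [[0.508 0.221 0.107]]
side orange (array([361.8, 244.7]), [356, 240, 13, 11, 107]) [[ 0.694 -0.115  0.107]]
side yellow (array([306.3, 270.1]), [299, 264, 16, 13, 159]) [[ 0.507 -0.183  0.121]]
side blue (array([264.5, 197. ]), [255, 185, 20, 25, 129]) [[0.487 0.295 0.04 ]]
side blue (array([280.5, 205.8]), [279, 204, 4, 4, 11]) [[0.528 0.229 0.04 ]]
```

View pics/sc.png

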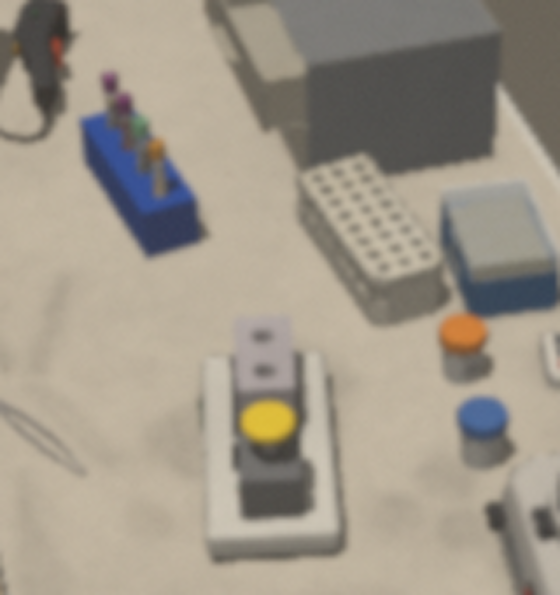

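```bash
cat >> h.py <<'E'
from scipy.spatial.transform import Rotation as Ro
def go(s,p,hd=None):
    "tool-frame cm to point p; after turning yaw so that tool y has world heading hd (mod pi)"
    R=Ro.from_quat(s['eef_rot']).as_matrix(); yaw=0
    if hd is not None:
        cur=np.arctan2(R[1,1],R[0,1]); yaw=-((hd-cur+np.pi/2)%np.pi-np.pi/2)
        R=R@Ro.from_euler('z',yaw).as_matrix()
    d=R.T@(np.array(p)-s['position'])*100
    return 'yaw %.3f  xyz %s'%(yaw,d.round(2)), 'tilt',R[:,2].round(4)
E
python3 - <<'E'
from h import *;import pickle
from workcell import sense,grab_frame
fs=pickle.load(open('f0.pkl','rb'))
f=fs['side']
print(plane(f,[(230+262/3.5,150+336/3.5),(230+264/3.5,150+371/3.5)],.085).round(3))
# mixer housing top corners z=.035
print(plane(f,[(230+x/3.5,150+y/3.5) for x,y in((210,543),(340,543),(322,355),(205,358))],.035).round(3))
print(grab_frame('wrist')['tool_from_camera'].round(3))
print(go(sense(),(.493,.326,.30),.155))
E
```

```text
[[ 0.539 -0.046  0.085]
 [ 0.529 -0.089  0.085]]
[[ 0.447 -0.218  0.035]
 [ 0.546 -0.249  0.035]
 [ 0.597 -0.031  0.035]
 [ 0.497 -0.003  0.035]]
[[-0.001 -0.959 -0.285  0.071]
 [ 1.    -0.    -0.001  0.   ]
 [ 0.001 -0.285  0.959 -0.07 ]
 [ 0.     0.     0.     1.   ]]
('yaw 1.013  xyz [-24.15  23.33   0.33]', 'tilt', array([-7.0e-04, -1.4e-03, -1.0e+00]))
```

arm_command(deltas=[{"claw": 8,"xyz": [0,0,0],"yaw": 0.145},{"xyz": [0,0,0],"yaw": 0.145,"claw": 8},{"xyz": [0,0,0],"yaw": 0.145,"claw": 8},{"xyz": [0,0,0],"yaw": 0.145,"claw": 7},{"xyz": [0,0,0],"yaw": 0.145,"claw": 6},{"xyz": [0,0,0],"yaw": 0.145,"claw": 5},{"xyz": [0,0,0],"yaw": 0.143,"claw": 5},{"xyz": [-3,2.9,0],"yaw": 0,"claw": 5},{"xyz": [-3,2.9,0],"yaw": 0,"claw": 5},{"xyz": [-3,2.9,0],"yaw": 0,"claw": 5},{"xyz": [-3,2.9,0],"yaw": 0,"claw": 5},{"xyz": [-3,2.9,0],"yaw": 0,"claw": 5},{"xyz": [-3,2.9,0],"yaw": 0,"claw": 5},{"xyz": [-3,2.9,0],"yaw": 0,"claw": 5},{"xyz": [-3,2.9,0],"yaw": 0,"claw": 5},{"xyz": [0,0,0],"yaw": 0,"claw": 5},{"xyz": [0,0,0],"yaw": 0,"claw": 5}], force=30)

```text
time_s: 1.85
position: [0.4921, 0.3269, 0.3033]
eef_rot: [0.651, 0.759, -0.001, -0.0]
contact_force: [-0.0, -0.8, -0.3]
finger_gap: 0.586
finger_force: 0.0
```

```bash
cat >> h.py <<'E'
def wpose(s,f):
    T=np.eye(4);T[:3,:3]=Ro.from_quat(s['eef_rot']).as_matrix();T[:3,3]=s['position']
    M=np.linalg.inv(T@f['tool_from_camera']);return M[:3,:3],M[:3,3]
E
python3 - <<'E'
from h import *
from workcell import *
s=sense();f=grab_frame('wrist');R,t=wpose(s,f)
print(s['time_s'],s['position'],go(s,(.493,.326,.30),.155))
cv2.imwrite('pics/w1.png',f['img'][:,:,::-1])
for c,(lo,hi) in {'purple':((130,60,40),(165,255,255)),'green':((40,70,50),(85,255,255)),'orange':((8,130,100),(20,255,255))}.items():
  for b in blobs(f['img'],lo,hi,150): print(c,b,plane(f,b[0],.110,R,t).round(4))
E
```

```text
1.85 [0.49214056 0.32685555 0.30333955] ('yaw -0.003  xyz [-0.1   0.07  0.33]', 'tilt', array([-1.4e-03, -2.0e-04, -1.0e+00]))
purple (array([321.9, 203.4]), [311, 191, 23, 26, 492]) [[0.4922 0.3454 0.11  ]]
purple (array([321.8, 259. ]), [311, 246, 23, 27, 511]) [[0.4985 0.3046 0.11  ]]
orange (array([321.1, 356.9]), [312, 344, 19, 26, 407]) [[0.5106 0.223  0.11  ]]
```

View pics/w1.png

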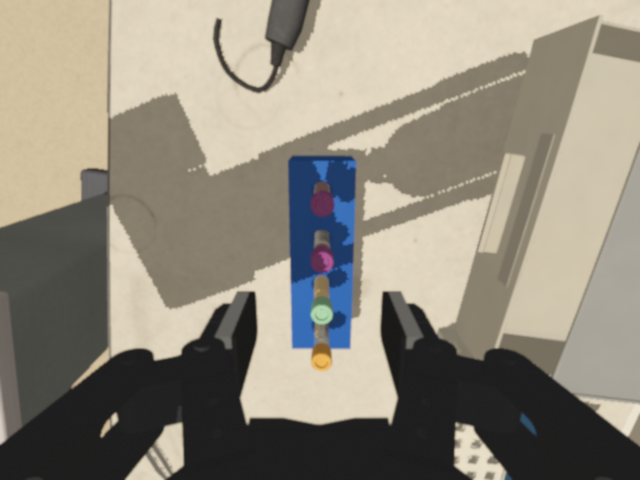

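The wrist view shows purple caps at (322,203) and (322,259), green at (322,313) and orange at (321,357). They are about 41 mm apart, as they should be. I'll grasp the outer purple tube first, closing across the row.

arm_command(deltas=[{"claw": 5,"xyz": [1.85,0.3,1],"yaw": 0},{"claw": 5,"xyz": [0,0,2.5],"yaw": 0},{"claw": 5,"xyz": [0,0,2.5],"yaw": 0},{"claw": 5,"xyz": [0,0,2.5],"yaw": 0},{"claw": 5,"xyz": [0,0,2.5],"yaw": 0},{"claw": 5,"xyz": [0,0,2],"yaw": 0},{"claw": 5,"xyz": [0,0,1.3],"yaw": 0},{"claw": 5,"xyz": [0,0,0.5],"yaw": 0},{"claw": 3,"xyz": [0,0,0],"yaw": 0},{"claw": 1,"xyz": [0,0,0],"yaw": 0},{"claw": 1,"xyz": [0,0,0],"yaw": 0},{"claw": 1,"xyz": [0,0,0],"yaw": 0},{"claw": 1,"xyz": [0,0,0],"yaw": 0},{"claw": 1,"xyz": [0,0,0],"yaw": 0},{"claw": 1,"xyz": [0,0,0],"yaw": 0}], force=30)

```text
time_s: 3.4
position: [0.4924, 0.3467, 0.1569]
eef_rot: [0.65, 0.76, 0.001, 0.0]
contact_force: [-1.0, -0.0, 5.8]
finger_gap: 0.182
finger_force: 29.5
```

arm_command(deltas=[{"claw": 1,"xyz": [0,0,-1.3],"yaw": 0},{"claw": 1,"xyz": [0,0,-2],"yaw": 0},{"claw": 1,"xyz": [0,0,-2.5],"yaw": 0},{"claw": 1,"xyz": [0,0,-2.5],"yaw": 0.1},{"claw": 1,"xyz": [0,0,-2.5],"yaw": 0.1},{"claw": 1,"xyz": [0,0,-2.5],"yaw": 0.1},{"claw": 1,"xyz": [0,0,-2],"yaw": 0.085}])

```text
time_s: 4.1
position: [0.4918, 0.3463, 0.311]
eef_rot: [0.785, 0.62, 0.001, 0.0]
contact_force: [0.8, -0.8, -0.1]
finger_gap: 0.184
finger_force: 29.3
```

arm_command(deltas=[{"claw": 1,"xyz": [-1.5,0.45,0],"yaw": 0},{"claw": 1,"xyz": [-2.5,0.75,0],"yaw": 0},{"claw": 1,"xyz": [-3,0.9,0],"yaw": 0},{"claw": 1,"xyz": [-3,0.9,0],"yaw": 0},{"claw": 1,"xyz": [-3,0.9,0],"yaw": 0},{"claw": 1,"xyz": [-3,0.9,0],"yaw": 0},{"claw": 1,"xyz": [-3,0.9,0],"yaw": 0},{"claw": 1,"xyz": [-3,0.9,0],"yaw": 0},{"claw": 1,"xyz": [-3,0.9,0],"yaw": 0},{"claw": 1,"xyz": [-3,0.9,0],"yaw": 0},{"claw": 1,"xyz": [-3,0.9,0],"yaw": 0},{"claw": 1,"xyz": [-3,0.9,0],"yaw": 0},{"claw": 1,"xyz": [-3,0.9,0],"yaw": 0},{"claw": 1,"xyz": [-3,0.9,0],"yaw": 0},{"claw": 1,"xyz": [-3,0.8,0],"yaw": 0},{"claw": 1,"xyz": [-2.5,0.6,0],"yaw": 0},{"claw": 1,"xyz": [0,0,0],"yaw": 0},{"claw": 1,"xyz": [0,0,0],"yaw": 0}])

```text
time_s: 5.9
position: [0.5172, -0.1278, 0.3078]
eef_rot: [0.784, 0.621, -0.001, -0.001]
contact_force: [-0.7, 0.2, -0.1]
finger_gap: 0.182
finger_force: 29.3
```

Run:
```python
from h import *
from workcell import *
import pickle
s=sense();f=grab_frame('wrist');R,t=wpose(s,f);pickle.dump((s,f),open('w2.pkl','wb'))
print(s['time_s'],s['position'],s['finger_gap'],go(s,(.539,-.046,.30),-.23))
cv2.imwrite('pics/w2.png',f['img'][:,:,::-1])
for p in((.539,-.046,.085),(.529,-.089,.085)):
  c=R@np.array(p)+t;print(cv2.projectPoints(c.reshape(1,3),np.zeros(3),np.zeros(3),f['intrinsics'],f['dist_coeffs'])[0])
```

```text
5.9 [ 0.51717914 -0.12776837  0.30779372] 0.1820881656441026 ('yaw -0.001  xyz [8.46 0.26 0.78]', 'tilt', array([-0.0025,  0.0012, -1.    ]))
[[[321.45480376 106.0962931 ]]]
[[[321.50262739 167.37196106]]]
```

View pics/w2.png

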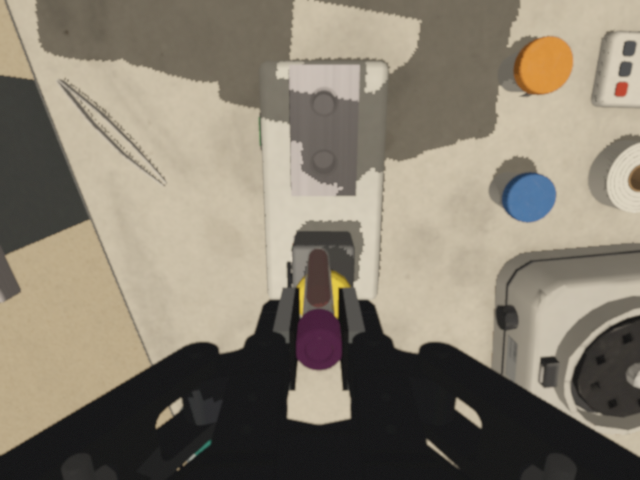

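The wrist view shows the block holes at (323,103) and (323,161), with the tube in the jaws: cap (320,338), foot near (318,255). Next I'll refine the holes and check the tube's lean.

Run:
```python
from h import *
import pickle
s,f=pickle.load(open('w2.pkl','rb'));R,t=wpose(s,f)
g=cv2.cvtColor(f['img'],cv2.COLOR_RGB2GRAY)
for (u,v) in((323,103),(323,161)):
  w=g[v-17:v+18,u-17:u+18];big=cv2.GaussianBlur(cv2.resize(w,None,fx=4,fy=4,interpolation=cv2.INTER_CUBIC),(5,5),0)
  th,m=cv2.threshold(big,0,255,cv2.THRESH_BINARY_INV+cv2.THRESH_OTSU)
  for c in cv2.findContours(m,cv2.RETR_EXTERNAL,cv2.CHAIN_APPROX_NONE)[0]:
    if cv2.contourArea(c)<1000 or len(c)<20: continue
    e=cv2.fitEllipse(c);p=np.array(e[0])/4-.375+(u-17,v-17);print(th,p.round(1),np.array(e[1])/4,plane(f,[p],.085,R,t).round(4))
Rt=Ro.from_quat(s['eef_rot']).as_matrix()
for L in (.154,.161,.041,.043):
  pc=np.linalg.inv(f['tool_from_camera'])@np.array([0,0,L,1]);print(L,cv2.projectPoints(pc[:3].reshape(1,3),np.zeros(3),np.zeros(3),f['intrinsics'],f['dist_coeffs'])[0].ravel())
hsv=cv2.cvtColor(f['img'],cv2.COLOR_RGB2HSV)
for v in range(246,306,6): # tube body edges
  r=f['img'][v,296:342].astype(int);print(v,''.join('%4d'%x for x in r[::2].sum(1)//3))
print(blobs(f['img'],(140,60,40),(170,255,255),300))
```

```text
141.0 [322.4 106.6] [33.07968903 39.84445953] [[ 0.5396 -0.0465  0.085 ]]
136.0 [323.5 160.4] [39.06516266 41.51712799] [[ 0.5317 -0.0843  0.085 ]]
0.154 [316.84162569 246.08424767]
0.161 [316.89807615 242.67085493]
0.041 [315.11538398 350.68091668]
0.043 [315.17071227 347.32187525]
246   92  93  93  93  92  91  91  92  93  92  94  94  94  86  71  64  73  88  82  75  64  72  88
252  135 137 137 136 136 136 128  97  68  63  64  62  63  62  67  83  74  66  67  66  67  66  66
258  135 137 136 136 136 133  99  64  62  63  63  63  62  62  60  64  78  69  67  66  66  66  66
264  134 136 136 135 135 121  78  63  63  63  63  63  63  62  62  62  76  71  66  66  66  66  66
270  133 136 136 132 112  86  70  63  63  63  64  63  63  63  63  62  82  89  69  72  68  66  65
276  132 135 135 125  99  97  71  63  63  63  63  64  63  62  63  61  75 111 135 134 130 117 100
282  130 122 125 143 136  98  65  62  62  63  63  63  63  63  63  62  68 105 158 167 166 161 152
288   51  75 144 163 141  93  65  63  64  65  64  64  63  64  64  62  64  92 142 166 165 119  73
294   22  53 153 166 133  86  64  63  64  64  64  63  64  63  64  63  64  82 128 163 164 107  23
300   19  46 142 159 120 100  71  64  63  64  64  64  64  64  64  64  71 100 117 159 160  93  20
[(array([318.4, 339.4]), [295, 309, 48, 60, 2335])]
```

Run:
```python
from h import *
import pickle
s,f=pickle.load(open('w2.pkl','rb'));R,t=wpose(s,f)
c=cv2.resize(f['img'][55:205,255:395,::-1],None,fx=4,fy=4,interpolation=cv2.INTER_CUBIC)
c=cv2.convertScaleAbs(c,alpha=1.8,beta=-90)
cv2.imwrite('pics/holes.png',c)
```

```text
(no output)
```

View pics/holes.png

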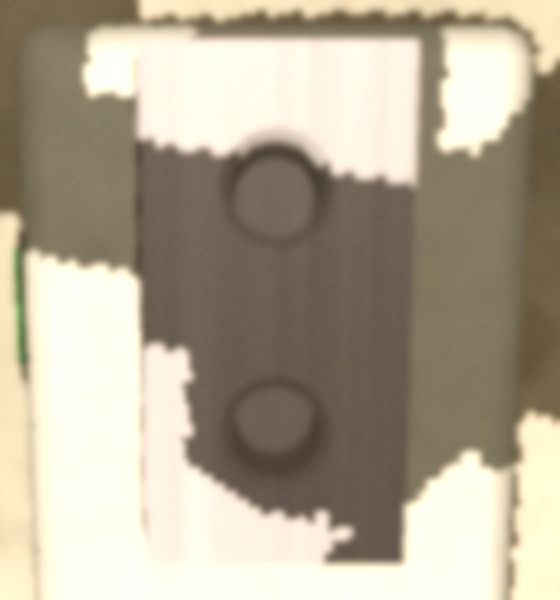

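The crop shows the rims centred at about (276,191) and (276,427), which is image (323.6,102.5) and (323.6,161.3).

Run:
```python
from h import *
import pickle
from workcell import sense
s,f=pickle.load(open('w2.pkl','rb'));R,t=wpose(s,f)
P=plane(f,[(323.6,102.5),(323.6,161.3)],.085,R,t);print(P,np.linalg.norm(P[0]-P[1]))
Q=plane(f,[(255+137/4,55+38/4),(255+421/4,55+38/4),(255+403/4,55+563/4),(255+147/4,55+563/4)],.085,R,t);print(Q.round(4),Q.mean(0))
Q=plane(f,[(318.4,348)],s['position'][2]-.043,R,t);print('cap top',Q, s['position'])
for p in P: print(go(sense(),(p[0],p[1],.29),-.23))
```

```text
[[ 0.5410767  -0.04393777  0.085     ]
 [ 0.53157008 -0.08494212  0.085     ]] 0.04209195411421724
[[ 0.5232 -0.0134  0.085 ]
 [ 0.5721 -0.0249  0.085 ]
 [ 0.5498 -0.1162  0.085 ]
 [ 0.5017 -0.1049  0.085 ]] [ 0.53669999 -0.06486184  0.085     ]
cap top [[ 0.51807147 -0.12822233  0.26479372]] [ 0.51717914 -0.12776837  0.30779372]
('yaw 0.000  xyz [8.63 0.42 1.81]', 'tilt', array([-0.0022,  0.0012, -1.    ]))
('yaw 0.000  xyz [4.42 0.43 1.8 ]', 'tilt', array([-0.0022,  0.0012, -1.    ]))
```

arm_command(deltas=[{"claw": 1,"xyz": [1.7,0.08,0.5],"yaw": 0},{"claw": 1,"xyz": [2.5,0.1,1],"yaw": 0},{"claw": 1,"xyz": [2.5,0.1,1],"yaw": 0},{"claw": 1,"xyz": [2,0.1,1],"yaw": 0},{"claw": 1,"xyz": [0,0,1],"yaw": 0},{"claw": 1,"xyz": [0,0,1],"yaw": 0},{"claw": 1,"xyz": [0,0,0],"yaw": 0},{"claw": 1,"xyz": [0,0,1],"yaw": 0},{"claw": 1,"xyz": [0,0,1],"yaw": 0},{"claw": 1,"xyz": [0,0,1],"yaw": 0},{"claw": 1,"xyz": [0,0,1],"yaw": 0},{"claw": 1,"xyz": [0,0,0.5],"yaw": 0},{"claw": 1,"xyz": [0,0,0],"yaw": 0}])

```text
time_s: 7.25
position: [0.5413, -0.0434, 0.2076]
eef_rot: [0.784, 0.621, -0.001, -0.001]
contact_force: [-0.3, 0.3, 0.2]
finger_gap: 0.181
finger_force: 30.8
```

arm_command(deltas=[{"claw": 1,"xyz": [0,0,0.7],"yaw": 0},{"claw": 1,"xyz": [0,0,0.7],"yaw": 0},{"claw": 1,"xyz": [0,0,0.6],"yaw": 0},{"claw": 1,"xyz": [0,0,0],"yaw": 0},{"claw": 2,"xyz": [0,0,0],"yaw": 0},{"claw": 5,"xyz": [0,0,0],"yaw": 0},{"claw": 5,"xyz": [0,0,0],"yaw": 0},{"claw": 5,"xyz": [0,0,0],"yaw": 0},{"claw": 5,"xyz": [0,0,0],"yaw": 0},{"claw": 5,"xyz": [0,0,-1.5],"yaw": 0},{"claw": 5,"xyz": [0,0,-2.5],"yaw": 0},{"claw": 5,"xyz": [0,0,-2.5],"yaw": 0},{"claw": 5,"xyz": [0,0,-2.5],"yaw": 0},{"claw": 5,"xyz": [0,0,-1.5],"yaw": 0},{"claw": 5,"xyz": [0,0,0],"yaw": 0}])

```text
time_s: 8.75
position: [0.5434, -0.0435, 0.2965]
eef_rot: [0.784, 0.621, 0.002, 0.002]
contact_force: [0.5, 1.3, 0.5]
finger_gap: 0.59
finger_force: 0.0
```

Run:
```python
from h import *
from workcell import *
s=sense();f=grab_frame('side');w=grab_frame('wrist');R,t=wpose(s,w)
print(s['position'],s['finger_gap'])
for b in blobs(w['img'],(130,60,40),(170,255,255),100): print(b,plane(w,b[0],.143,R,t))
print(go(s,(.4985,.305,.30),.152))
g=np.hstack([cv2.resize(f['img'][150:320,230:390,::-1],(400,425)),cv2.resize(w['img'][:,:,::-1],(400,425))])
cv2.imwrite('pics/p1.png',g)
```

```text
[ 0.54340724 -0.04350386  0.29653299] 0.5900582500567711
(array([313. , 245.3]), [301, 230, 25, 31, 627]) [[ 0.54213544 -0.04246095  0.143     ]]
('yaw -0.382  xyz [35.13  0.84 -0.4 ]', 'tilt', array([ 5.6e-03, -9.0e-04, -1.0e+00]))
```

View pics/p1.png

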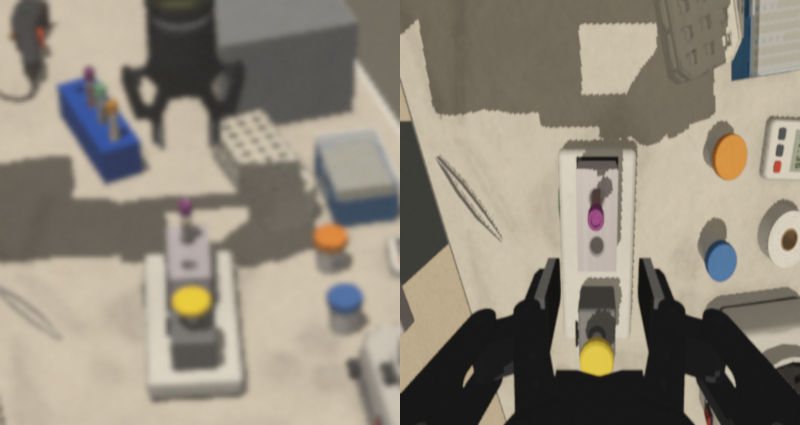

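The first tube stands in the left hole, measured within 1 mm of my estimate. Going back for the second.

arm_command(deltas=[{"claw": 5,"xyz": [0,0,0],"yaw": -0.128},{"claw": 5,"xyz": [0,0,0],"yaw": -0.127},{"claw": 5,"xyz": [0,0,0],"yaw": -0.127},{"claw": 5,"xyz": [1.5,0.04,0],"yaw": 0},{"claw": 5,"xyz": [3,0.07,0],"yaw": 0},{"claw": 5,"xyz": [3,0.07,0],"yaw": 0},{"claw": 5,"xyz": [3,0.07,0],"yaw": 0},{"claw": 5,"xyz": [3,0.07,0],"yaw": 0},{"claw": 5,"xyz": [3,0.07,0],"yaw": 0},{"claw": 5,"xyz": [3,0.07,0],"yaw": 0},{"claw": 5,"xyz": [3,0.07,0],"yaw": 0},{"claw": 5,"xyz": [3,0.07,0],"yaw": 0},{"claw": 5,"xyz": [3,0.07,0],"yaw": 0},{"claw": 5,"xyz": [3,0.08,0],"yaw": 0},{"claw": 5,"xyz": [2.2,0.08,0],"yaw": 0},{"claw": 5,"xyz": [1.4,0.08,0],"yaw": 0},{"claw": 5,"xyz": [0,0,0],"yaw": 0},{"claw": 5,"xyz": [0,0,0],"yaw": 0}])

```text
time_s: 10.65
position: [0.4974, 0.3048, 0.2933]
eef_rot: [0.651, 0.759, -0.001, 0.0]
contact_force: [0.1, 0.4, -0.2]
finger_gap: 0.584
finger_force: 0.0
```

Run:
```python
from h import *
from workcell import *
s=sense();w=grab_frame('wrist');R,t=wpose(s,w)
for b in blobs(w['img'],(130,60,40),(170,255,255),100): print(b,plane(w,b[0],.11,R,t))
print(s['position'],go(s,(.4985,.305,.155),.152))
```

```text
(array([319.4, 233.4]), [308, 219, 24, 29, 566]) [[0.49871669 0.30407871 0.11      ]]
[0.49743775 0.30475379 0.29330025] ('yaw -0.000  xyz [ 0.02  0.13 13.83]', 'tilt', array([-0.0011, -0.0013, -1.    ]))
```

arm_command(deltas=[{"claw": 5,"xyz": [0,0.1,1.3],"yaw": 0},{"claw": 5,"xyz": [0,0,2.5],"yaw": 0},{"claw": 5,"xyz": [0,0,2.5],"yaw": 0},{"claw": 5,"xyz": [0,0,2.5],"yaw": 0},{"claw": 5,"xyz": [0,0,2.5],"yaw": 0},{"claw": 5,"xyz": [0,0,1.5],"yaw": 0},{"claw": 5,"xyz": [0,0,0.8],"yaw": 0},{"claw": 5,"xyz": [0,0,0],"yaw": 0},{"claw": 3,"xyz": [0,0,0],"yaw": 0},{"claw": 1,"xyz": [0,0,0],"yaw": 0},{"claw": 1,"xyz": [0,0,0],"yaw": 0},{"claw": 1,"xyz": [0,0,0],"yaw": 0},{"claw": 1,"xyz": [0,0,0],"yaw": 0},{"claw": 1,"xyz": [0,0,0],"yaw": 0},{"claw": 1,"xyz": [0,0,0],"yaw": 0}])

```text
time_s: 12.2
position: [0.4995, 0.3056, 0.1589]
eef_rot: [0.651, 0.759, 0.001, 0.0]
contact_force: [0.7, 0.0, 5.8]
finger_gap: 0.181
finger_force: 29.5
```

arm_command(deltas=[{"claw": 1,"xyz": [0,0,-1.3],"yaw": 0},{"claw": 1,"xyz": [0,0,-2],"yaw": 0},{"claw": 1,"xyz": [0,0,-2.5],"yaw": 0},{"claw": 1,"xyz": [0,0,-2.5],"yaw": 0.1},{"claw": 1,"xyz": [0,0,-2.5],"yaw": 0.1},{"claw": 1,"xyz": [0,0,-2.5],"yaw": 0.1},{"claw": 1,"xyz": [0,0,-2.7],"yaw": 0.082},{"claw": 1,"xyz": [0,0,0],"yaw": 0}])

```text
time_s: 13.0
position: [0.5004, 0.306, 0.3226]
eef_rot: [0.784, 0.621, 0.004, 0.001]
contact_force: [-0.0, -0.3, 0.6]
finger_gap: 0.175
finger_force: 29.4
```

Run:
```python
from h import *
from workcell import *
s=sense()
print(s['position'],s['finger_gap'],go(s,(.5313,-.0858,.325),-.23))
```

```text
[0.50038866 0.30603061 0.3226378 ] 0.17537461686949365 ('yaw -0.001  xyz [-37.45  11.94  -0.36]', 'tilt', array([ 0.0073,  0.0038, -1.    ]))
```

arm_command(deltas=[{"claw": 1,"xyz": [-1.5,0.48,0],"yaw": 0},{"claw": 1,"xyz": [-2.5,0.8,0],"yaw": 0},{"claw": 1,"xyz": [-3,0.96,0],"yaw": 0},{"claw": 1,"xyz": [-3,0.96,0],"yaw": 0},{"claw": 1,"xyz": [-3,0.96,0],"yaw": 0},{"claw": 1,"xyz": [-3,0.96,0],"yaw": 0},{"claw": 1,"xyz": [-3,0.96,0],"yaw": 0},{"claw": 1,"xyz": [-3,0.96,0],"yaw": 0},{"claw": 1,"xyz": [-3,0.96,0],"yaw": 0},{"claw": 1,"xyz": [-3,0.96,0],"yaw": 0},{"claw": 1,"xyz": [-3,0.96,0],"yaw": 0},{"claw": 1,"xyz": [-3,0.96,0],"yaw": 0},{"claw": 1,"xyz": [-2,0.6,0],"yaw": 0},{"claw": 1,"xyz": [-1.4,0.45,0],"yaw": 0},{"claw": 1,"xyz": [0,0,0],"yaw": 0},{"claw": 1,"xyz": [0,0,0],"yaw": 0}])

```text
time_s: 14.6
position: [0.5291, -0.086, 0.3172]
eef_rot: [0.784, 0.621, -0.0, -0.001]
contact_force: [0.4, 1.2, 0.0]
finger_gap: 0.178
finger_force: 29.4
```

Run:
```python
from h import *
from workcell import *
s=sense();w=grab_frame('wrist');R,t=wpose(s,w)
print(s['position'],s['finger_gap'],go(s,(.5313,-.0858,.208),-.23))
for b in blobs(w['img'],(130,60,40),(170,255,255),100): print(b,plane(w,b[0],.14,R,t))
cv2.imwrite('pics/w3.png',w['img'][:,:,::-1])
```

```text
[ 0.52914581 -0.08599961  0.31720945] 0.17758363853120865 ('yaw -0.001  xyz [ 0.06  0.23 10.92]', 'tilt', array([-0.0017,  0.001 , -1.    ]))
(array([319.8, 169.5]), [308, 157, 25, 26, 519]) [[ 0.54070769 -0.04341336  0.14      ]]
(array([318.4, 334.7]), [296, 305, 46, 59, 2278]) [[ 0.51246023 -0.15951864  0.14      ]]
```

View pics/w3.png

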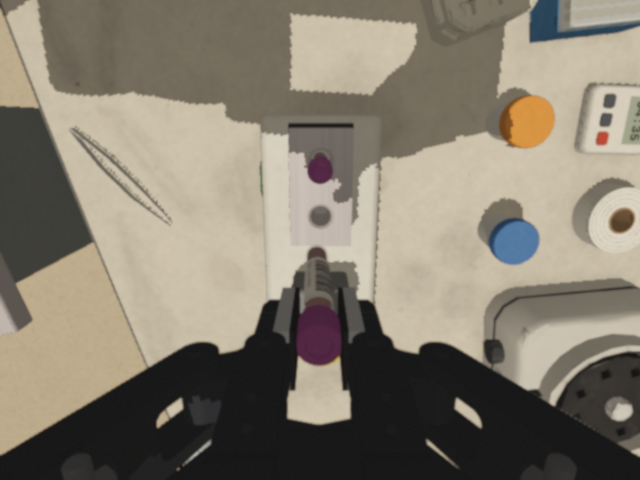

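The view shows the standing tube's cap at (320,169), the free right hole at (320,216), and the held tube's cap at (319,335). Quick check of the hole position.

Run:
```python
from h import *
from workcell import *
s=sense();w=grab_frame('wrist');R,t=wpose(s,w)
g=cv2.medianBlur(cv2.cvtColor(w['img'],cv2.COLOR_RGB2GRAY),3)
m=cv2.inRange(g[200:234,303:337],0,130);n,l,st,c=cv2.connectedComponentsWithStats(m);i=1+st[1:,4].argmax();p=c[i]+(303,200)
print(p,st[i],plane(w,[p,(320,216)],.085,R,t))
```

```text
[319.85015291 216.48623853] [  7   7  21  20 327] [[ 0.53090416 -0.0859307   0.085     ]
 [ 0.53111429 -0.08556436  0.085     ]]
```

arm_command(deltas=[{"claw": 1,"xyz": [0,0.2,1],"yaw": 0},{"claw": 1,"xyz": [0,0,1.5],"yaw": 0},{"claw": 1,"xyz": [0,0,1.5],"yaw": 0},{"claw": 1,"xyz": [0,0,1.5],"yaw": 0},{"claw": 1,"xyz": [0,0,1],"yaw": 0},{"claw": 1,"xyz": [0,0,1],"yaw": 0},{"claw": 1,"xyz": [0,0,1],"yaw": 0},{"claw": 1,"xyz": [0,0,1],"yaw": 0},{"claw": 1,"xyz": [0,0,1],"yaw": 0},{"claw": 1,"xyz": [0,0,0.4],"yaw": 0},{"claw": 1,"xyz": [0,0,0],"yaw": 0}])

```text
time_s: 15.8
position: [0.5314, -0.0866, 0.2081]
eef_rot: [0.784, 0.621, -0.0, -0.001]
contact_force: [-0.1, -0.1, 0.8]
finger_gap: 0.183
finger_force: 29.4
```

arm_command(deltas=[{"claw": 1,"xyz": [0,0,0.7],"yaw": 0},{"claw": 1,"xyz": [0,0,0.7],"yaw": 0},{"claw": 1,"xyz": [0,0,0.5],"yaw": 0},{"claw": 1,"xyz": [0,0,0],"yaw": 0},{"claw": 2,"xyz": [0,0,0],"yaw": 0},{"claw": 5,"xyz": [0,0,0],"yaw": 0},{"claw": 5,"xyz": [0,0,0],"yaw": 0},{"claw": 5,"xyz": [0,0,0],"yaw": 0},{"claw": 5,"xyz": [0,0,0],"yaw": 0},{"claw": 5,"xyz": [0,0,-1.5],"yaw": 0},{"claw": 5,"xyz": [0,0,-2.5],"yaw": 0},{"claw": 5,"xyz": [0,0,-2.5],"yaw": 0},{"claw": 5,"xyz": [0,0,-2.5],"yaw": 0},{"claw": 5,"xyz": [0,0,-1.5],"yaw": 0},{"claw": 3,"xyz": [0,0,0],"yaw": 0},{"claw": 0,"xyz": [0,0,0],"yaw": 0},{"claw": 0,"xyz": [0,0,0],"yaw": 0},{"claw": 0,"xyz": [0,0,0],"yaw": 0}])

```text
time_s: 17.6
position: [0.5311, -0.0865, 0.2936]
eef_rot: [0.784, 0.621, -0.001, -0.001]
contact_force: [-0.3, 0.3, -0.4]
finger_gap: 0.002
finger_force: 0.0
```

Run:
```python
from h import *
from workcell import *
s=sense();w=grab_frame('wrist');f=grab_frame('side');R,t=wpose(s,w)
print(s['position'],s['finger_gap'])
for b in blobs(w['img'],(130,60,40),(170,255,255),100): print(b,plane(w,b[0],.138,R,t))
for n,x,RR,tt in(('w',w,R,t),('s',f,f['R'],f['t'])):
  for b in blobs(x['img'],(22,120,100),(35,255,255),80): print(n,b,plane(x,b[0],.121,RR,tt))
print(go(s,(.507,-.183,.297),-.23))
g=np.hstack([cv2.resize(f['img'][200:320,250:363,::-1],(400,425),interpolation=cv2.INTER_CUBIC),cv2.resize(w['img'][:,:,::-1],(400,425))])
cv2.imwrite('pics/p2.png',g)
```

```text
[ 0.53108302 -0.08650072  0.2935742 ] 0.0015664326152667015
(array([316.6, 174. ]), [303, 159, 28, 30, 650]) [[ 0.54061881 -0.04367416  0.138     ]]
(array([316.1, 245.8]), [304, 230, 26, 32, 632]) [[ 0.53015623 -0.08661611  0.138     ]]
s (array([341.6,  18.2]), [331, 0, 20, 43, 358]) [[1.22519261 1.66919264 0.121     ]]
s (array([306.4, 270.1]), [299, 264, 16, 13, 162]) [[ 0.50681928 -0.18344734  0.121     ]]
('yaw -0.000  xyz [-9.94 -0.15 -0.34]', 'tilt', array([-2.6e-03,  6.0e-04, -1.0e+00]))
```

View pics/p2.png

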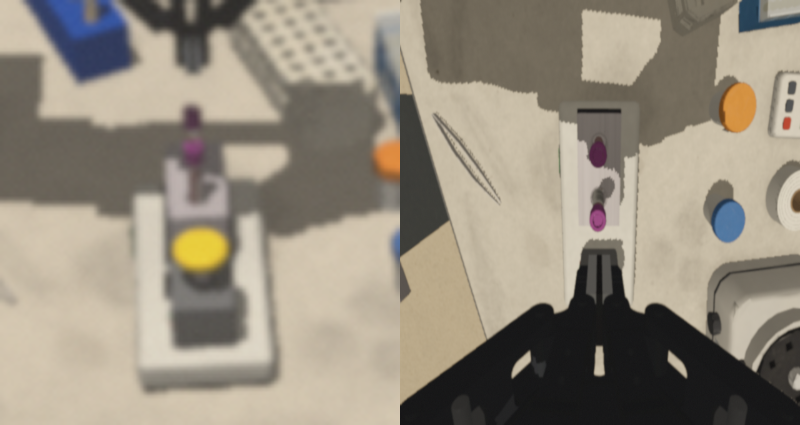

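Both tubes are seated 44 mm apart, with caps in the wrist view at (317,174) and (316,246). Now I'll move the shut gripper over the yellow cap and stop just above it, checking tube heights by depth.

arm_command(deltas=[{"claw": 0,"xyz": [-1.6,0,0],"yaw": 0},{"claw": 0,"xyz": [-2.5,0,0],"yaw": 0},{"claw": 0,"xyz": [-2.5,-0.1,0],"yaw": 0},{"claw": 0,"xyz": [-2,0,0],"yaw": 0},{"claw": 0,"xyz": [-1,0,1],"yaw": 0},{"claw": 0,"xyz": [0,0,2],"yaw": 0},{"claw": 0,"xyz": [0,0,2],"yaw": 0},{"claw": 0,"xyz": [0,0,1.5],"yaw": 0},{"claw": 0,"xyz": [0,0,1],"yaw": 0},{"claw": 0,"xyz": [0,0,0.7],"yaw": 0},{"claw": 0,"xyz": [0,0,0.5],"yaw": 0},{"claw": 0,"xyz": [0,0,0],"yaw": 0},{"claw": 0,"xyz": [0,0,0],"yaw": 0}])

```text
time_s: 19.0
position: [0.5092, -0.18, 0.2083]
eef_rot: [0.784, 0.621, 0.0, 0.0]
contact_force: [0.1, -0.3, 0.3]
finger_gap: 0.002
finger_force: 0.0
```

Run:
```python
from h import *
from workcell import *
s=sense();w=grab_frame('wrist');R,t=wpose(s,w)
print(s['position'],s['contact_force'],go(s,(.508,-.18,.199),-.23))
K=w['intrinsics'];Ki=np.linalg.inv(K)
for b in blobs(w['img'],(130,60,40),(170,255,255),100):
  x,y,ww,h,a=b[1];v,u=np.mgrid[y:y+h,x:x+ww];d=w['z_map'][y:y+h,x:x+ww];ok=d>0
  P=(np.c_[u[ok],v[ok],np.ones(ok.sum())]@Ki.T)*d[ok][:,None];P=(P-t)@R
  print(b,np.percentile(P[:,2],[80,90,97]).round(4))
f=grab_frame('side')
g=np.hstack([cv2.resize(f['img'][200:320,250:363,::-1],(400,425),interpolation=cv2.INTER_CUBIC),cv2.resize(w['img'][:,:,::-1],(400,425))])
cv2.imwrite('pics/p3.png',g)
```

```text
[ 0.50921924 -0.17998143  0.20829309] [ 0.13093829 -0.2882603   0.29741465] ('yaw 0.000  xyz [-0.03 -0.12  0.93]', 'tilt', array([ 8.e-04, -4.e-04, -1.e+00]))
(array([312.8,  53.6]), [288, 26, 50, 57, 2234]) [0.1427 0.1432 0.1437]
```

View pics/p3.png

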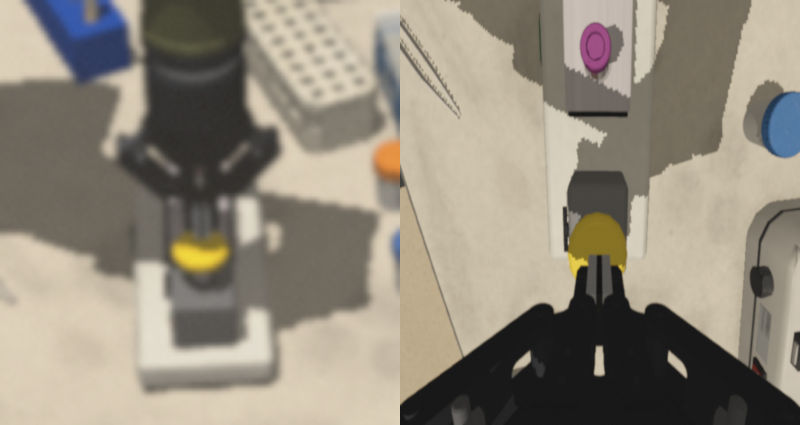

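The right tube's top is at 0.143 m, which is fully seated. The fingers are centred over the yellow cap, at about (597,245) in the wrist half. Pressing down slowly.

arm_command(deltas=[{"claw": 0,"xyz": [0,0,0.5],"yaw": 0},{"claw": 0,"xyz": [0,0,0.5],"yaw": 0},{"claw": 0,"xyz": [0,0,0.4],"yaw": 0},{"claw": 0,"xyz": [0,0,0.3],"yaw": 0},{"claw": 0,"xyz": [0,0,0],"yaw": 0},{"claw": 0,"xyz": [0,0,0],"yaw": 0}])

```text
time_s: 19.7
position: [0.5088, -0.1798, 0.191]
eef_rot: [0.784, 0.621, -0.0, -0.0]
contact_force: [-0.5, 1.4, 2.6]
finger_gap: 0.006
finger_force: 1.6
```

arm_command(deltas=[{"claw": 0,"xyz": [0,0,0.2],"yaw": 0},{"claw": 0,"xyz": [0,0,0.2],"yaw": 0},{"claw": 0,"xyz": [0,0,0.2],"yaw": 0},{"claw": 0,"xyz": [0,0,0.2],"yaw": 0},{"claw": 0,"xyz": [0,0,0],"yaw": 0},{"claw": 0,"xyz": [0,0,0],"yaw": 0},{"claw": 0,"xyz": [0,0,0],"yaw": 0}])

```text
time_s: 20.4
position: [0.5088, -0.1798, 0.183]
eef_rot: [0.784, 0.621, -0.0, -0.0]
contact_force: [-1.9, 0.5, 5.7]
finger_gap: -0.002
finger_force: 3.0
```

Run:
```python
from h import *
from workcell import *
Z=[];F=[]
for _ in range(3):
  s=sense();w=grab_frame('wrist');R,t=wpose(s,w);F.append(s['contact_force'][2]);Z.append(s['position'][2])
print(Z,F,s['contact_force'])
Ki=np.linalg.inv(w['intrinsics'])
for b in blobs(w['img'],(22,120,60),(35,255,255),80):
  x,y,ww,h,a=b[1];v,u=np.mgrid[y:y+h,x:x+ww];hs=cv2.cvtColor(w['img'],cv2.COLOR_RGB2HSV)[y:y+h,x:x+ww]
  d=w['z_map'][y:y+h,x:x+ww];ok=(d>0)&(hs[...,0]>21)&(hs[...,0]<36)&(hs[...,1]>120)
  P=(np.c_[u[ok],v[ok],np.ones(ok.sum())]@Ki.T)*d[ok][:,None];P=(P-t)@R
  print(b,np.percentile(P[:,2],[10,50,90]).round(4))
```

```text
[np.float64(0.18303897615745818), np.float64(0.1830586926214081), np.float64(0.18306979933179898)] [np.float64(5.652702477321666), np.float64(5.516871156981237), np.float64(6.361969156654411)] [-1.53898936  1.24645845  6.36196916]
(array([315.5, 282.2]), [266, 250, 102, 81, 4320]) [0.1076 0.1101 0.1112]
```

Depth (cap top at 0.110 m), TCP height and force all agree on about 11 mm of travel, so the pointer is in the green. Holding.

arm_command(deltas=[{"claw": 0,"xyz": [0,0,0.05],"yaw": 0},{"claw": 0,"xyz": [0,0,0],"yaw": 0},{"claw": 0,"xyz": [0,0,0],"yaw": 0},{"claw": 0,"xyz": [0,0,0],"yaw": 0},{"claw": 0,"xyz": [0,0,0],"yaw": 0},{"claw": 0,"xyz": [0,0,0],"yaw": 0},{"claw": 0,"xyz": [0,0,0],"yaw": 0},{"claw": 0,"xyz": [0,0,0],"yaw": 0},{"claw": 0,"xyz": [0,0,0],"yaw": 0},{"claw": 0,"xyz": [0,0,0],"yaw": 0},{"claw": 0,"xyz": [0,0,0],"yaw": 0},{"claw": 0,"xyz": [0,0,0],"yaw": 0},{"claw": 0,"xyz": [0,0,0],"yaw": 0},{"claw": 0,"xyz": [0,0,0],"yaw": 0},{"claw": 0,"xyz": [0,0,0],"yaw": 0},{"claw": 0,"xyz": [0,0,0],"yaw": 0},{"claw": 0,"xyz": [0,0,0],"yaw": 0},{"claw": 0,"xyz": [0,0,0],"yaw": 0},{"claw": 0,"xyz": [0,0,0],"yaw": 0},{"claw": 0,"xyz": [0,0,0],"yaw": 0}])

```text
time_s: 22.55
position: [0.5088, -0.1798, 0.1826]
eef_rot: [0.784, 0.621, 0.0, -0.0]
contact_force: [-1.5, 1.0, 5.4]
finger_gap: -0.002
finger_force: 3.0
```

arm_command(deltas=[{"claw": 0,"xyz": [0,0,0],"yaw": 0},{"claw": 0,"xyz": [0,0,0],"yaw": 0},{"claw": 0,"xyz": [0,0,0],"yaw": 0},{"claw": 0,"xyz": [0,0,0],"yaw": 0},{"claw": 0,"xyz": [0,0,0],"yaw": 0},{"claw": 0,"xyz": [0,0,0],"yaw": 0},{"claw": 0,"xyz": [0,0,0],"yaw": 0},{"claw": 0,"xyz": [0,0,0],"yaw": 0},{"claw": 0,"xyz": [0,0,0],"yaw": 0},{"claw": 0,"xyz": [0,0,0],"yaw": 0},{"claw": 0,"xyz": [0,0,0],"yaw": 0},{"claw": 0,"xyz": [0,0,0],"yaw": 0},{"claw": 0,"xyz": [0,0,0],"yaw": 0},{"claw": 0,"xyz": [0,0,0],"yaw": 0},{"claw": 0,"xyz": [0,0,0],"yaw": 0},{"claw": 0,"xyz": [0,0,0],"yaw": 0}])

```text
time_s: 24.15
position: [0.5088, -0.1798, 0.1826]
eef_rot: [0.784, 0.621, 0.0, -0.0]
contact_force: [-1.6, 0.4, 5.9]
finger_gap: -0.001
finger_force: 3.0
```

```bash
python3 -c "
from workcell import *
s=sense();print(s['time_s'],s['position'],s['contact_force']);print(close_job())"
```

```text
24.15 [ 0.5088191  -0.1798458   0.18260892] [-1.59080473  0.41136107  5.93888206]
the job is handed in; nothing more can be done
None
```

Both purple-capped tubes are in the mixer block and let go; the plunger was held at about 11 mm travel (green) for 3.6 s and was still held there when I handed the job in at 24 s; no verdict came back.

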